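# Find the unburnt candle by its weight and hold it up

## Task

Three identical lidded candle tins stand on the console: two candles are burnt down, one is unburnt and makes its tin clearly the heaviest, so heft them to find out which. Stack the two light tins on the wooden tray for the kitchen, one squarely on top of the other with sides in line, setting them down upright rather than dropping them, and leave the other things on the console where they are. Finish with the heaviest tin in the gripper, held still and upright at least 15 cm above the console and touching nothing else: do not put it down, the job ends holding it.

Things in the scene. Friction and masses are not known exactly. Their poses are not given: they have to be found in the camera images.
- tin_a: closed square candle tin, sage green, paper band, brass-coloured tight slip lid (top 15 mm, flat on top); 62 x 62 mm, 88 mm high. Origin at the centre of the underside, z up, x and y square to the sides. All three look alike and any may be the unburnt one. Burnt-down ones weigh 125 to 150 g in all, the unburnt one 345 to 385 g; the candle is out of sight and may shift 2 mm inside
- tin_b: closed square candle tin, sage green, paper band, brass-coloured tight slip lid (top 15 mm, flat on top); 62 x 62 mm, 88 mm high. Origin at the centre of the underside, z up, x and y square to the sides. All three look alike and any may be the unburnt one. Burnt-down ones weigh 125 to 150 g in all, the unburnt one 345 to 385 g; the candle is out of sight and may shift 2 mm inside
- tin_c: closed square candle tin, sage green, paper band, brass-coloured tight slip lid (top 15 mm, flat on top); 62 x 62 mm, 88 mm high. Origin at the centre of the underside, z up, x and y square to the sides. All three look alike and any may be the unburnt one. Burnt-down ones weigh 125 to 150 g in all, the unburnt one 345 to 385 g; the candle is out of sight and may shift 2 mm inside
- tray: wooden serving tray, fixed where it stands, 220 x 180 mm outside (long side along its x), 204 x 164 mm inside; flat floor 8 mm above the console, rim 18 mm above the console, a low dark wire handle at each short end (up to 20 mm high, 126 mm from the centre). Origin at the centre of the underside, on the console top; z up
- jar: clear glass jar with a metal twist cap, bystander, 76 mm across, 105 mm high; origin at the centre of the underside
- bell: chrome counter bell on a dark foot, bystander, 80 mm across, 57 mm high; origin at the centre of the underside
- remote: plain black remote control lying flat, bystander, 150 mm (along its x) x 42 x 18 mm; origin at the centre of the underside
- coaster: round ceramic coaster, blue with a white middle, bystander, 96 mm across, 8 mm thick; origin at the centre of the underside
There are look-alikes about, which are no part of the job. What is shaped like the tin_a but purple is not meant.

How it is judged:
At the end, for the whole second after the job is handed in: Two tins stand stacked on the tray floor, centred within 8 mm, in line within 10 deg, upright within 0.1 rad, still, untouched, pressing on it with under 3.7 N (only the light pair does). The third is in the fingers, its underside over 0.14 m up, still, upright, touching no other tin (((horizontal distance between tin_a and tray below 0.1 m and z of tin_a in the frame of tray below 0.012 m and horizontal distance between tin_b and tin_a below 0.008 m and z of tin_b in the frame of tin_a between 0.084 and 0.092 m and (angle between the x axis of tin_b and the x axis of tin_a, either way round below 0.17 rad or angle between the x axis of tin_b and the y axis of tin_a, either way round below 0.17 rad) and contact force between each of tin_a, tin_b and the fingers below 0.05 N) or (horizontal distance between tin_a and tray below 0.1 m and z of tin_a in the frame of tray below 0.012 m and horizontal distance between tin_c and tin_a below 0.008 m and z of tin_c in the frame of tin_a between 0.084 and 0.092 m and (angle between the x axis of tin_c and the x axis of tin_a, either way round below 0.17 rad or angle between the x axis of tin_c and the y axis of tin_a, either way round below 0.17 rad) and contact force between each of tin_a, tin_c and the fingers below 0.05 N) or (horizontal distance between tin_b and tray below 0.1 m and z of tin_b in the frame of tray below 0.012 m and horizontal distance between tin_a and tin_b below 0.008 m and z of tin_a in the frame of tin_b between 0.084 and 0.092 m and (angle between the x axis of tin_a and the x axis of tin_b, either way round below 0.17 rad or angle between the x axis of tin_a and the y axis of tin_b, either way round below 0.17 rad) and contact force between each of tin_b, tin_a and the fingers below 0.05 N) or (horizontal distance between tin_b and tray below 0.1 m and z of tin_b in the frame of tray below 0.012 m and horizontal distance between tin_c and tin_b below 0.008 m and z of tin_c in the frame of tin_b between 0.084 and 0.092 m and (angle between the x axis of tin_c and the x axis of tin_b, either way round below 0.17 rad or angle between the x axis of tin_c and the y axis of tin_b, either way round below 0.17 rad) and contact force between each of tin_b, tin_c and the fingers below 0.05 N) or (horizontal distance between tin_c and tray below 0.1 m and z of tin_c in the frame of tray below 0.012 m and horizontal distance between tin_a and tin_c below 0.008 m and z of tin_a in the frame of tin_c between 0.084 and 0.092 m and (angle between the x axis of tin_a and the x axis of tin_c, either way round below 0.17 rad or angle between the x axis of tin_a and the y axis of tin_c, either way round below 0.17 rad) and contact force between each of tin_c, tin_a and the fingers below 0.05 N) or (horizontal distance between tin_c and tray below 0.1 m and z of tin_c in the frame of tray below 0.012 m and horizontal distance between tin_b and tin_c below 0.008 m and z of tin_b in the frame of tin_c between 0.084 and 0.092 m and (angle between the x axis of tin_b and the x axis of tin_c, either way round below 0.17 rad or angle between the x axis of tin_b and the y axis of tin_c, either way round below 0.17 rad) and contact force between each of tin_c, tin_b and the fingers below 0.05 N)) and ((height (world z) of tin_a above 0.14 m and contact force between tin_a and the fingers above 0.5 N and contact force between tin_a and tin_b below 0.05 N and contact force between tin_a and tin_c below 0.05 N) or (height (world z) of tin_b above 0.14 m and contact force between tin_b and the fingers above 0.5 N and contact force between tin_b and tin_a below 0.05 N and contact force between tin_b and tin_c below 0.05 N) or (height (world z) of tin_c above 0.14 m and contact force between tin_c and the fingers above 0.5 N and contact force between tin_c and tin_a below 0.05 N and contact force between tin_c and tin_b below 0.05 N)) and angle between each of tin_a, tin_b, tin_c's own z axis and vertical below 0.1 rad and linear speed of each of tin_a, tin_b, tin_c below 0.03 m/s and contact force between tray and anything else between 1.5 and 3.7 N); the arm keeps its last pose, push and grip.
It fails at once if a tin is tipped over (more than 0.5 rad) (angle between any of tin_a, tin_b, tin_c's own z axis and vertical above 0.5 rad).
It fails at once if a tin is dropped (faster than 0.45 m/s while not in the fingers) ((linear speed of tin_a above 0.45 m/s and contact force between tin_a and the fingers below 0.02 N) or (linear speed of tin_b above 0.45 m/s and contact force between tin_b and the fingers below 0.02 N) or (linear speed of tin_c above 0.45 m/s and contact force between tin_c and the fingers below 0.02 N)).
It fails at once if the jar, bell, remote control or coaster is shifted by more than 30 mm or tipped (distance of any of jar, bell, remote, coaster from where it was at the start of the episode above 0.03 m or angle between any of jar, bell, remote, coaster's own z axis and vertical above 0.4 rad).
It also fails if it takes over 72 s, if anything falls off the work surface, if the arm or the gripper's body presses on something with over 40 N, if the wrist force passes 120 N, or if a joint passes its speed limit or range.

## Robot

A 7-joint arm with a two-finger parallel gripper is mounted at the origin on the work surface. World frame = base frame: x ahead of the robot, y to its left, z up, the work surface at z = 0. Lengths are in m, angles in rad, forces in N, time in s.
With the tool pointing down it reaches from about 0.425 to 1.025 m from the base axis. Payload 9.4 kg.
Tool frame: the origin (TCP) lies midway between the tips of the shut fingers; the grasp point (between the pads) lies 19 mm behind it; z points along the fingers, y is the direction in which the jaws open and shut (so a half turn about z gives the same grasp; the last joint's range is limited). The gripper opens to 85 mm and grips with 20 to 120 N. Pads are 22 mm wide; open, the fingers measure 114 mm over their backs; the gripper's body (76 mm by 85 mm) begins 54 mm behind the grasp point. The pads swing forward as they close: fully open they stand 13 mm farther back than shut.
Start: joints at [-1.359, 0.599, -0.003, 1.599, 0.002, 0.943, -0.08], TCP at [0.206, 0.695, 0.231] pointing down, gripper open.
Joint ranges: [-2.57, 2.57], [-0.35, 1.97], [-1.29, 1.29], [0.11, 2.56], [-1.05, 4.19], [0.11, 1.86], [-2.63, 2.63]. Speed limits (rad/s): [2.22, 2.22, 3.01, 3.01, 3.14, 3.14, 3.14].

## Interface

Orientations are given as a unit quaternion [x, y, z, w].
In Python, from cell import robot gives the robot as it stands.
- The arm moves only by the tool move_arm, never from a script. Its argument "steps" is one flat list of numbers, 5 for each row, row after row: the gripper command: -1 is fully open, 1 is shut, values between are in proportion, then the shift along the tool's x, y, z in m, then the turn about the tool's z in degrees. In form: [gripper, tx, ty, tz, turn, gripper, tx, ty, tz, turn, ...]. A call has exactly 10 rows; each row shifts and turns the commanded pose from where the row before left it, along the tool's axes as they then stand; what a row does not reach is not made up. A row lasts 1/10 s, in which the tool goes at most 50 mm and 8.59 degrees, less where a joint would pass 70% of its speed; a pose out of reach is approached as far as the arm can. A call with a gripper value outside its range is refused whole. The fingers move at their own pace and stop on an object; the grip force is fixed at half the most. Time passes only in rows, so rows that do not move let the fingers close, or fill a call up. It gives the time, the measured TCP pose, the force and the opening at its end, in the units of the state.
- robot.sense(): the state, without advancing time (a new reading comes with each control period).
- robot.capture(name): name is "scene" or "top"; returns a dict with "frame" (420x560x3 uint8, red, green, blue), "mtx" (3x3 intrinsics, pixels), "position" and "orientation" of the camera in the world. Camera axes: x right, y up, looking along -z (the intrinsics and any distortion apply to the point x, -y, -z); pixel columns grow to the right and rows downward; lengths in m; the calibration is good to about 2 mm. A picture is of the moment at which its call begins. There is no depth.
- robot.close_job(): hands the job in, once; it reports no verdict.
The state is a dict: "t": time; "joint_positions": joint angles; "dq": joint speeds; "joint_torque": joint torques, N m; "position": TCP position; "eef_rot": TCP orientation; "contact_force": force on the tool from outside, world axes, zero at the start; "ft_torque": the same for the moment, N m; "gripper_width": finger opening in m.
Only numpy, scipy, OpenCV 4.12 (cv2) and the standard library are available. Lean on these libraries where they do the work, as an engineer would, in place of code of your own. Each camera call takes 0.05 s, during which the arm holds its last target.

## Working session

There is one attempt and no reset: what is moved stays moved. The work goes in short steps, Python scripts to look and compute and a tool call to move; the robot and the scene stay as the last step left them, time stands still between calls to the robot, and variables do not carry over. Pictures are saved under pics/ and viewed, and the job is handed in when it is done.

Besides the shell and the picture viewer there is one more tool, called after "Emit:" as name(argument=value, ...) on one line, values as JSON. move_arm: Moves the arm, as the interface text tells. Its arguments: {"type":"object","properties":{"steps":{"type":"array","items":{"type":"number"}}},"required":["steps"]}

```bash
mkdir -p pics; ls; python3 - <<'E'
from cell import robot
import cv2
s=robot.sense()
for k,v in s.items(): print(k,v)
for n in("scene","top"):
    c=robot.capture(n); cv2.imwrite(f"pics/{n}0.png",cv2.cvtColor(c["frame"],cv2.COLOR_RGB2BGR))
    print(n,c["mtx"],c["position"],c["orientation"],c.keys())
E
```

```text
pics
t 0.0
joint_positions [-1.35868794  0.60011221 -0.0025199   1.60012169  0.00181988  0.94290169
 -0.0798072 ]
dq [-7.36445101e-04  7.42029990e-04 -5.78854765e-05 -1.51527215e-03
 -1.07064287e-04 -3.98033923e-04 -1.92571743e-04]
joint_torque [ 7.05686180e-04 -7.76455593e+01  1.56501185e+00 -2.58023572e+01
  1.22552042e-02  8.84570531e-03 -3.99885309e-06]
position [0.20638929 0.69451622 0.23042956]
eef_rot [ 1.43881179e-01  9.89594671e-01 -7.70298951e-04 -2.57373285e-05]
contact_force [ 0.30877426 -0.0417622  -1.42485381]
ft_torque [-0.04024577  0.03571477  0.04062911]
gripper_width 0.08556573548124946
scene [[393.01046573   0.         282.62314769]
 [  0.         393.01046573 210.459403  ]
 [  0.           0.           1.        ]] [ 1.43584767 -0.12755752  0.64281551] [0.36868207 0.29006069 0.5498839  0.69106152] dict_keys(['frame', 'mtx', 'position', 'orientation'])
top [[457.66474538   0.         274.85318533]
 [  0.         457.66474538 211.90823723]
 [  0.           0.           1.        ]] [0.40417239 0.06541666 1.0088405 ] [-0.05288948  0.05691279  0.71467278 -0.69513053] dict_keys(['frame', 'mtx', 'position', 'orientation'])
```

View pics/scene0.png

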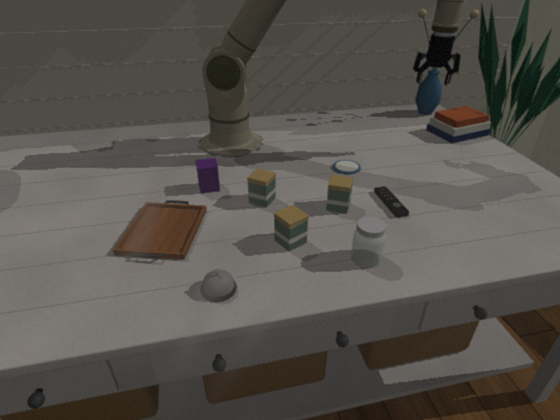

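View pics/top0.png

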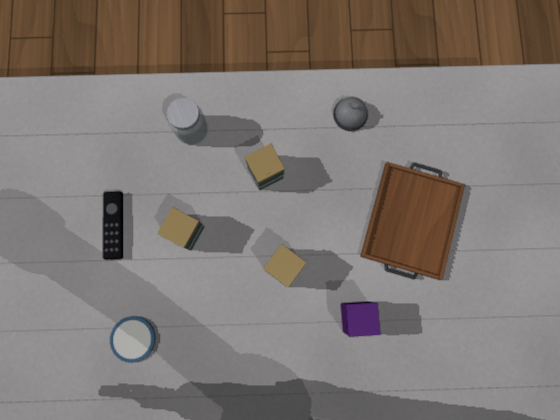

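Candidates: brass lids on sage tins at top-view pixels (265,163), (181,228) and (285,266). The purple look-alike at (360,319) is not meant. I'll measure the lids and check them in a crop.

```bash
cat > h.py <<'E'
import numpy as np,cv2
from scipy.spatial.transform import Rotation as R
from cell import robot
def cap(n,save=None):
    c=robot.capture(n)
    if save: cv2.imwrite(f"pics/{save}.png",cv2.cvtColor(c["frame"],cv2.COLOR_RGB2BGR))
    return c
def ray(c,uv,z):
    uv=np.atleast_2d(uv).astype(float);K=c["mtx"]
    d=np.c_[(uv[:,0]-K[0,2])/K[0,0],-(uv[:,1]-K[1,2])/K[1,1],-np.ones(len(uv))]
    d=R.from_quat(c["orientation"]).apply(d);p=np.array(c["position"])
    return p+d*((z-p[2])/d[:,2])[:,None]
def proj(c,P):
    P=np.atleast_2d(P);q=R.from_quat(c["orientation"]).inv().apply(P-c["position"]);K=c["mtx"]
    return np.c_[K[0,0]*q[:,0]/-q[:,2]+K[0,2],K[1,1]*q[:,1]/q[:,2]+K[1,2]]
def lids(c,z=.088):
    hsv=cv2.cvtColor(c["frame"],cv2.COLOR_RGB2HSV)
    m=cv2.inRange(hsv,(15,90,70),(30,255,255)); m=cv2.morphologyEx(m,cv2.MORPH_OPEN,np.ones((3,3)))
    out=[]
    for k in cv2.findContours(m,cv2.RETR_EXTERNAL,cv2.CHAIN_APPROX_NONE)[0]:
        if cv2.contourArea(k)<200: continue
        w=ray(c,k[:,0],z)
        (cx,cy),(a,b),t=cv2.minAreaRect((w[:,:2]*1000).astype(np.float32))
        M=cv2.moments(k);cen=ray(c,[[M['m10']/M['m00'],M['m01']/M['m00']]],z)[0]
        out.append((k[:,0].mean(0).round(),(cx/1000,cy/1000),(a,b),t%90,cen[:2].round(4)))
    return out
E
python3 - <<'E'
from h import *
c=cap("top")
for l in lids(c): print(l)
f=cv2.cvtColor(c["frame"],cv2.COLOR_RGB2BGR)
cv2.imwrite("pics/crop.png",cv2.resize(f[90:350,90:400],None,fx=2.2,fy=2.2))
hsv=cv2.cvtColor(c["frame"],cv2.COLOR_RGB2HSV)
for p in [(265,163),(181,228),(285,266),(420,220),(375,220)]: print(p,hsv[p[1],p[0]])
m=cv2.inRange(hsv[:, :],(2,100,50),(14,255,255)); m[:90]=0
ks=[k for k in cv2.findContours(m,cv2.RETR_EXTERNAL,cv2.CHAIN_APPROX_NONE)[0] if cv2.contourArea(k)>3000]
for k in ks:
    w=ray(c,k[:,0],.018); print("tray",cv2.minAreaRect((w[:,:2]*1000).astype(np.float32)))
E
```

```text
(array([285., 265.]), (0.4400459289550781, 0.041737869262695314), (60.598655700683594, 60.947776794433594), 51.4578742980957, array([0.4398, 0.0418]))
(array([178., 227.]), (0.52284912109375, 0.2550852355957031), (62.228885650634766, 60.608272552490234), 60.72615432739258, array([0.5225, 0.255 ]))
(array([264., 163.]), (0.65170068359375, 0.07746997833251953), (60.85686111450195, 62.144737243652344), 25.85774040222168, array([0.6515, 0.0773]))
(265, 163) [ 20 106 140]
(181, 228) [ 20 106 142]
(285, 266) [ 20 104 144]
(420, 220) [ 13 141 110]
(375, 220) [ 12 144  69]
tray ((534.2604370117188, -244.118408203125), (179.7142791748047, 219.48291015625), 71.8313217163086)
```

View pics/crop.png

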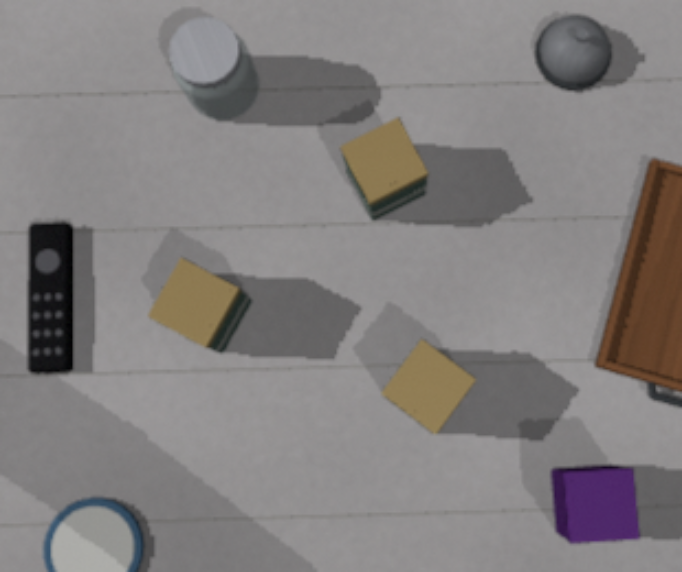

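P1 (0.440,0.042), P2 (0.523,0.255) and P3 (0.652,0.077) are the three sage tins. The crop confirms sage sides and brass lids, and the purple box is excluded. I start with P2, the nearest one.

```bash
cat >> h.py <<'E'
def to(x,y,z,phi):
    s=robot.sense();r=R.from_quat(s["eef_rot"]).as_matrix();p=np.array(s["position"])
    d=r.T@(np.array([x,y,z])-p);ph=np.degrees(np.arctan2(r[1,1],r[0,1]))
    turn=-((phi-ph+90)%180-90)
    a=np.radians(-turn);d2=R.from_euler('z',np.radians(turn)).inv().apply(d)
    print("t",s["t"],"pos",p.round(4),"phi",ph.round(2),"tilt",np.degrees(np.arccos(-r[2,2])).round(2),"F",np.round(s["contact_force"],2),"w",round(s["gripper_width"],4),"q7",round(s["joint_positions"][6],2))
    print(" shift now mm",(d*1000).round(1),"after turn",(d2*1000).round(1),"turn",round(turn,2))
E
python3 -c "
from h import *
to(.5227,.255,.15,60.7)"
```

```text
t 0.15 pos [0.2064 0.6946 0.2306] phi 73.46 tilt 0.07 F [ 0.49 -0.13 -0.06] w 0.0853 q7 -0.08
 shift now mm [-428.4 -331.3   81.1] after turn [-491.  -228.5   81.1] turn 12.76
```

Emit:
move_arm(steps=[-1,0,0,0,6.4,-1,0,0,0,6.4,-1,-0.035,-0.0163,0,0,-1,-0.035,-0.0163,0,0,-1,-0.035,-0.0163,0,0,-1,-0.035,-0.0163,0,0,-1,-0.035,-0.0163,0,0,-1,-0.035,-0.0163,0,0,-1,-0.035,-0.0163,0,0,-1,-0.035,-0.0163,0,0])

```text
t: 1.15
position: [0.3873, 0.4427, 0.2312]
eef_rot: [0.253, 0.967, -0.0, 0.0]
contact_force: [0.2, 0.8, 0.8]
gripper_width: 0.0853
```

Emit:
move_arm(steps=[-1,-0.035,-0.0163,0,0,-1,-0.035,-0.0163,0,0,-1,-0.035,-0.0163,0,0,-1,-0.035,-0.0163,0,0,-1,-0.035,-0.0163,0,0,-1,-0.035,-0.0163,0.04,0,-1,0,0,0.04,0,-1,0,0,0,0,-1,0,0,0,0,-1,0,0,0,0])

```text
t: 2.15
position: [0.5198, 0.2605, 0.1569]
eef_rot: [0.253, 0.968, 0.001, 0.001]
contact_force: [0.6, -0.5, -0.3]
gripper_width: 0.0857
```

```bash
python3 -c "
from h import *
to(.5227,.255,.035,60.7)"
```

```text
t 2.15 pos [0.5198 0.2605 0.1569] phi 60.74 tilt 0.11 F [ 0.6  -0.49 -0.3 ] w 0.0857 q7 0.55
 shift now mm [ -5.1  -3.6 121.9] after turn [ -5.1  -3.6 121.9] turn 0.04
```

Emit:
move_arm(steps=[-1,-0.005,-0.0036,0,0,-1,0,0,0.02,0,-1,0,0,0.03,0,-1,0,0,0,0,-1,0,0,0,0,-1,0,0,0,0,-1,0,0,0,0,-1,0,0,0,0,-1,0,0,0,0,-1,0,0,0,0])

```text
t: 3.15
position: [0.5222, 0.2535, 0.1056]
eef_rot: [0.253, 0.967, 0.0, 0.0]
contact_force: [-0.0, -0.1, 0.9]
gripper_width: 0.0857
```

```bash
python3 -c "
from h import *
to(.5227,.255,.035,60.7)
cap('top','t1')"
```

```text
t 3.15 pos [0.5222 0.2535 0.1056] phi 60.66 tilt 0.02 F [-0.   -0.11  0.93] w 0.0857 q7 0.57
 shift now mm [ 0.3  1.5 70.6] after turn [ 0.3  1.5 70.6] turn -0.04
```

View pics/t1.png

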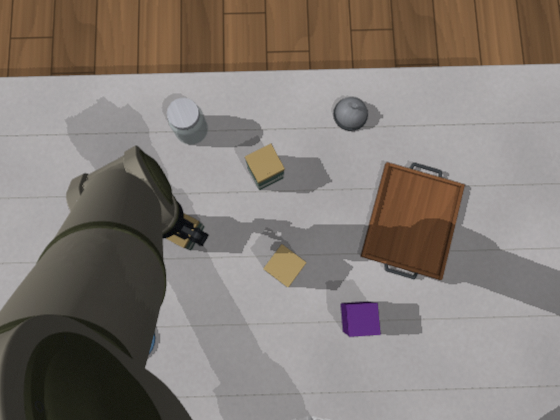

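The gripper sits over tin P2 at (185,232) and is aligned. I'll descend and close.

Emit:
move_arm(steps=[-1,0,0.0015,0.025,0,-1,0,0,0.025,0,-1,0,0,0.02,0,-1,0,0,0,0,-1,0,0,0,0,1,0,0,0,0,1,0,0,0,0,1,0,0,0,0,1,0,0,0,0,1,0,0,0,0])

```text
t: 4.2
position: [0.5236, 0.2553, 0.0367]
eef_rot: [0.253, 0.967, 0.001, 0.001]
contact_force: [0.8, -0.9, 5.7]
gripper_width: 0.0612
```

Emit:
move_arm(steps=[1,0,0,0,0,1,0,0,0,0,1,0,0,-0.02,0,1,0,0,-0.035,0,1,0,0,-0.035,0,1,0,0,-0.035,0,1,0,0,0,0,1,0,0,0,0,1,0,0,0,0,1,0,0,0,0])

```text
t: 5.2
position: [0.5221, 0.2544, 0.159]
eef_rot: [0.253, 0.967, -0.001, -0.001]
contact_force: [1.0, -0.3, -3.5]
gripper_width: 0.0614
```

```bash
python3 -c "
from h import *
for i in range(8):
  cap('scene','s1'); s=robot.sense(); print(np.round(s['contact_force'],2),np.round(s['joint_torque'][1:4:2],2))
to(.534,-.244,.16,-18)"
```

```text
[-0.28  0.48 -3.87] [-66.57 -19.47]
[-0.09  1.02 -3.37] [-66.34 -19.43]
[ 0.05 -0.13 -3.24] [-66.17 -19.43]
[-0.56  0.25 -2.93] [-66.05 -19.43]
[-0.13 -0.69 -3.64] [-65.97 -19.45]
[-0.1  -0.17 -3.09] [-65.92 -19.47]
[ 0.72  0.77 -3.58] [-65.89 -19.48]
[-1.15  0.35 -2.67] [-65.88 -19.5 ]
t 5.6 pos [0.5228 0.2547 0.1601] phi 60.66 tilt 0.02 F [-1.15  0.35 -2.67] w 0.0616 q7 0.56
 shift now mm [-2.542e+02 -4.293e+02  2.000e-01] after turn [-4.709e+02  1.648e+02  2.000e-01] turn 78.66
```

View pics/s1.png

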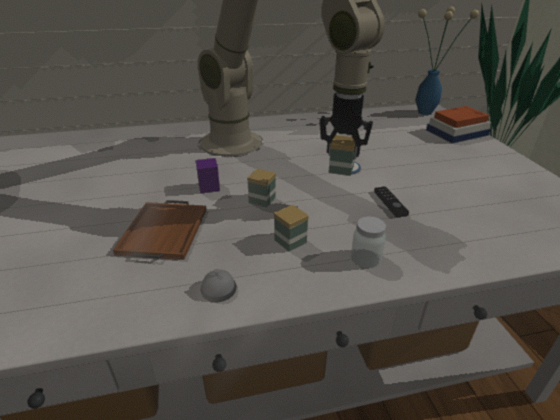

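P2 weighs about 3.3 N, so it is the heavy one. The picture shows it hanging upright at (343,155). I'll set it back where it stood and try the others.

Emit:
move_arm(steps=[1,0,0,0.035,0,1,0,0,0.035,0,1,0,0,0.03,0,1,0,0,0.012,0,1,0,0,0.006,0,1,0,0,0.003,0,1,0,0,0,0,1,0,0,0,0,1,0,0,0,0,1,0,0,0,0])

```text
t: 6.6
position: [0.5232, 0.255, 0.04]
eef_rot: [0.253, 0.967, 0.0, 0.0]
contact_force: [-0.1, -0.9, -2.8]
gripper_width: 0.0615
```

Emit:
move_arm(steps=[1,0,0,0.002,0,1,0,0,0.001,0,1,0,0,0.001,0,1,0,0,0,0,1,0,0,0,0,0.3,0,0,0,0,-0.2,0,0,0,0,-1,0,0,0,0,-1,0,0,0,0,-1,0,0,0,0])

```text
t: 7.6
position: [0.523, 0.2549, 0.0353]
eef_rot: [0.253, 0.967, 0.0, 0.0]
contact_force: [1.1, 0.7, -0.2]
gripper_width: 0.0856
```

```bash
python3 -c "
from h import *
to(.4400,.0418,.16,51.5)
to(.6516,.0774,.16,25.9)"
```

```text
t 7.6 pos [0.523  0.2549 0.0353] phi 60.65 tilt 0.02 F [ 1.07  0.7  -0.15] w 0.0856 q7 0.57
 shift now mm [ -32.1 -226.4 -124.7] after turn [ -67.7 -218.4 -124.7] turn 9.15
t 7.6 pos [0.523  0.2549 0.0353] phi 60.65 tilt 0.02 F [ 1.07  0.7  -0.15] w 0.0856 q7 0.57
 shift now mm [-199.1  -91.6 -124.7] after turn [-215.8   38.2 -124.7] turn 34.75
```

Emit:
move_arm(steps=[-1,0,0,-0.04,0,-1,0,0,-0.04,0,-1,0,0,-0.045,0,-1,0,0,0,6.95,-1,0,0,0,6.95,-1,0,0,0,6.95,-1,0,0,0,6.95,-1,0,0,0,6.95,-1,-0.036,0.0064,0,0,-1,-0.036,0.0064,0,0])

```text
t: 8.6
position: [0.5657, 0.1965, 0.1601]
eef_rot: [0.529, 0.849, -0.0, -0.0]
contact_force: [0.4, -0.3, -0.2]
gripper_width: 0.0854
```

Emit:
move_arm(steps=[-1,-0.036,0.0064,0,0,-1,-0.036,0.0064,0,0,-1,-0.036,0.0064,0,0,-1,-0.036,0.0064,0,0,-1,0,0,0.03,0,-1,0,0,0.02,0,-1,0,0,0,0,-1,0,0,0,0,-1,0,0,0,0,-1,0,0,0,0])

```text
t: 9.6
position: [0.6523, 0.0776, 0.1115]
eef_rot: [0.53, 0.848, 0.001, 0.001]
contact_force: [-0.1, -0.3, 0.4]
gripper_width: 0.0855
```

```bash
python3 -c "
from h import *
to(.6516,.0774,.035,25.9)
for l in lids(cap('top')): print(l)"
```

```text
t 9.6 pos [0.6523 0.0776 0.1115] phi 25.93 tilt 0.11 F [-0.12 -0.33  0.42] w 0.0855 q7 0.45
 shift now mm [ 0.1 -0.9 76.5] after turn [ 0.1 -0.9 76.5] turn 0.03
```

Emit:
move_arm(steps=[-1,0,-0.0005,0.03,0,-1,0,0,0.03,0,-1,0,0,0.016,0,-1,0,0,0,0,-1,0,0,0,0,1,0,0,0,0,1,0,0,0,0,1,0,0,0,0,1,0,0,0,0,1,0,0,0,0])

```text
t: 10.65
position: [0.6523, 0.0771, 0.0359]
eef_rot: [0.531, 0.848, 0.001, 0.001]
contact_force: [-0.3, 0.3, 6.0]
gripper_width: 0.0615
```

Emit:
move_arm(steps=[1,0,0,0,0,1,0,0,0,0,1,0,0,-0.02,0,1,0,0,-0.035,0,1,0,0,-0.035,0,1,0,0,-0.035,0,1,0,0,0,0,1,0,0,0,0,1,0,0,0,0,1,0,0,0,0])

```text
t: 11.65
position: [0.6505, 0.077, 0.1581]
eef_rot: [0.531, 0.848, -0.001, -0.001]
contact_force: [0.5, 0.5, -1.5]
gripper_width: 0.0614
```

```bash
python3 -c "
from h import *
for i in range(8):
  cap('scene','s2'); s=robot.sense(); print(np.round(s['contact_force'],2))
to(.534,-.244,.16,-18)
to(.534,-.244,.16,0)"
```

```text
[-0.3  -0.24 -2.09]
[-0.18  0.33 -1.79]
[ 0.93  0.44 -0.85]
[-0.72  0.01 -1.96]
[-0.4   0.36 -0.06]
[-0.52  0.05 -1.5 ]
[ 0.64 -0.08 -1.69]
[ 1.14 -0.08 -1.46]
t 12.05 pos [0.6513 0.077  0.1591] phi 25.9 tilt 0.02 F [ 1.14 -0.08 -1.46] w 0.0611 q7 0.43
 shift now mm [-237.5 -245.7   -0.8] after turn [-341.5  -12.3   -0.8] turn 43.9
t 12.05 pos [0.6513 0.077  0.1591] phi 25.9 tilt 0.02 F [ 1.14 -0.08 -1.46] w 0.0611 q7 0.43
 shift now mm [-237.5 -245.7   -0.8] after turn [-321.  -117.3   -0.8] turn 25.9
```

View pics/s2.png

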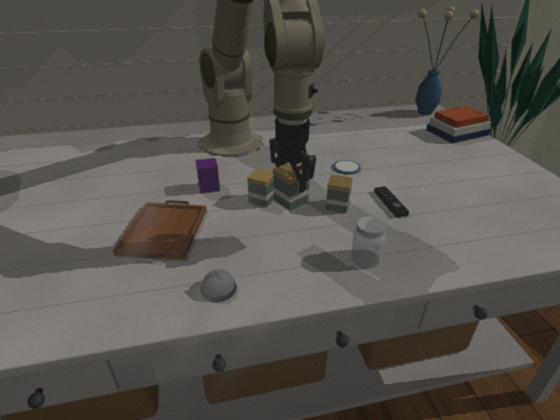

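P3 weighs about 1.4 N, so it is light. The picture shows it upright in the gripper at (291,188). I'll carry it to the tray.

Emit:
move_arm(steps=[1,0,0,0,7.32,1,0,0,0,7.32,1,0,0,0,7.32,1,0,0,0,7.32,1,0,0,0,7.32,1,0,0,0,7.3,1,-0.02,-0.0008,0,0,1,-0.034,-0.0012,0,0,1,-0.034,-0.0012,0,0,1,-0.034,-0.0012,0,0])

```text
t: 13.05
position: [0.6084, -0.0396, 0.1594]
eef_rot: [0.808, 0.589, -0.0, 0.0]
contact_force: [0.7, -0.6, -1.1]
gripper_width: 0.062
```

Emit:
move_arm(steps=[1,-0.034,-0.0012,0,0,1,-0.034,-0.0012,0,0,1,-0.034,-0.0012,0,0,1,-0.034,-0.0012,0,0,1,-0.034,-0.0012,0,0,1,-0.034,-0.0012,0,0,1,-0.0155,-0.0007,0,0,1,0,0,0.03,0,1,0,0,0.03,0,1,0,0,0.02,0])

```text
t: 14.05
position: [0.5334, -0.2437, 0.0779]
eef_rot: [0.809, 0.588, -0.0, -0.001]
contact_force: [0.4, 0.0, -1.3]
gripper_width: 0.0611
```

Emit:
move_arm(steps=[1,0,0,0.015,0,1,0,0,0.008,0,1,0,0,0,0,1,0,0,0,0,1,0,0,0,0,1,0,0,0,0,1,0,0,0,0,1,0,0,0,0,1,0,0,0,0,1,0,0,0,0])

```text
t: 15.05
position: [0.5341, -0.2439, 0.0564]
eef_rot: [0.809, 0.588, 0.0, 0.0]
contact_force: [0.2, 1.1, -1.8]
gripper_width: 0.0615
```

```bash
python3 -c "
from h import *
to(.534,-.244,.044,-18)
cap('scene','s3')"
```

```text
t 15.05 pos [ 0.5341 -0.2439  0.0564] phi -17.99 tilt 0.01 F [ 0.21  1.06 -1.78] w 0.0615 q7 0.45
 shift now mm [-0.1 -0.1 12.4] after turn [-0.1 -0.1 12.4] turn 0.01
```

View pics/s3.png

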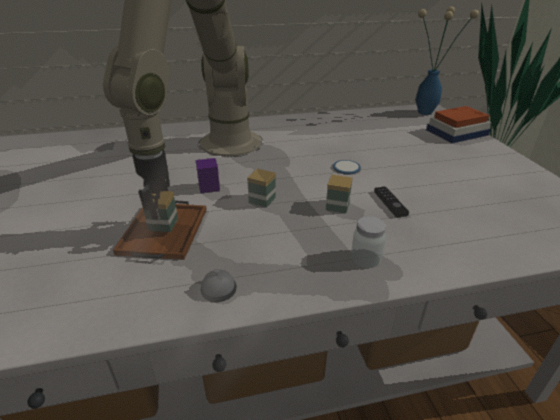

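The tin hangs upright over the tray centre at about (162,212). I'll lower it gently.

Emit:
move_arm(steps=[1,0,0,0.005,0,1,0,0,0.003,0,1,0,0,0.002,0,1,0,0,0.001,0,1,0,0,0,0,1,0,0,0,0,1,0,0,0,0,1,0,0,0,0,1,0,0,0,0,1,0,0,0,0])

```text
t: 16.1
position: [0.5342, -0.2439, 0.0454]
eef_rot: [0.809, 0.588, 0.0, 0.0]
contact_force: [0.6, -0.3, -2.0]
gripper_width: 0.0614
```

Emit:
move_arm(steps=[1,0,0,0.001,0,1,0,0,0.001,0,1,0,0,0.0005,0,1,0,0,0,0,1,0,0,0,0,1,0,0,0,0,1,0,0,0,0,1,0,0,0,0,1,0,0,0,0,1,0,0,0,0])

```text
t: 17.1
position: [0.5341, -0.2439, 0.0439]
eef_rot: [0.809, 0.588, 0.0, 0.0]
contact_force: [-2.5, 1.5, 13.7]
gripper_width: 0.0615
```

Contact with the tray floor (13.7 N up, so I press slightly). I'll release and rise.

Emit:
move_arm(steps=[1,0,0,-0.0007,0,1,0,0,0,0,0.3,0,0,0,0,-0.2,0,0,0,0,-1,0,0,0,0,-1,0,0,0,0,-1,0,0,0,0,-1,0,0,-0.03,0,-1,0,0,-0.04,0,-1,0,0,-0.046,0])

```text
t: 18.1
position: [0.5333, -0.2437, 0.1597]
eef_rot: [0.809, 0.588, -0.001, -0.001]
contact_force: [0.9, 0.3, 0.3]
gripper_width: 0.0851
```

```bash
python3 -c "
from h import *
to(.4400,.0418,.16,-38.5)
c=cap('top','t2')
for l in lids(c): print(l)
for l in lids(c,.096): print(l)"
```

```text
t 18.1 pos [ 0.5333 -0.2437  0.1597] phi -18.01 tilt 0.15 F [0.94 0.27 0.33] w 0.0851 q7 0.38
 shift now mm [ 2.427e+02 -1.770e+02  2.000e-01] after turn [ 1.654e+02 -2.508e+02  2.000e-01] turn 20.49
(array([285., 265.]), (0.4400459289550781, 0.041737869262695314), (60.598655700683594, 60.947776794433594), 51.4578742980957, array([0.4398, 0.0418]))
(array([179., 228.]), (0.521538818359375, 0.2533996429443359), (62.375587463378906, 60.67202377319336), 60.70488357543945, array([0.5211, 0.2532]))
(array([423., 213.]), (0.5351646118164063, -0.24540127563476563), (65.6475830078125, 65.15535736083984), 72.01832580566406, array([ 0.5372, -0.2438]))
(array([285., 265.]), (0.43973431396484375, 0.04194358825683594), (60.07222366333008, 60.418270111083984), 51.457828521728516, array([0.4395, 0.042 ]))
(array([179., 228.]), (0.5205191650390625, 0.2517664794921875), (61.833675384521484, 60.14493942260742), 60.704933166503906, array([0.5201, 0.2516]))
(array([423., 213.]), (0.534026611328125, -0.24270100402832032), (65.0772705078125, 64.58927154541016), 72.01835632324219, array([ 0.536 , -0.2412]))
```

View pics/t2.png

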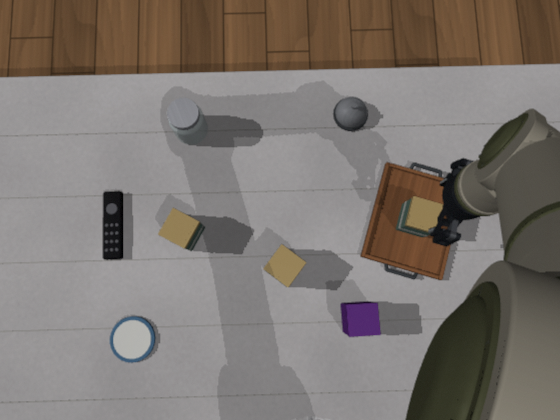

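The first light tin stands on the tray (lid at about (422,216)). The heavy tin is back at (181,228). Next is P1.

Emit:
move_arm(steps=[-1,0,0,0,6.83,-1,0,0,0,6.83,-1,0,0,0,6.83,-1,0.0184,-0.0279,0,0,-1,0.0184,-0.0279,0,0,-1,0.0184,-0.0279,0,0,-1,0.0184,-0.0279,0,0,-1,0.0184,-0.0279,0,0,-1,0.0184,-0.0279,0,0,-1,0.0184,-0.0279,0,0])

```text
t: 19.15
position: [0.4609, -0.0204, 0.1595]
eef_rot: [0.901, 0.435, 0.0, 0.0]
contact_force: [0.4, 0.3, -0.3]
gripper_width: 0.0854
```

Emit:
move_arm(steps=[-1,0.0184,-0.0279,0,0,-1,0.0184,-0.0277,0,0,-1,0,0,0.03,0,-1,0,0,0.02,0,-1,0,0,0,0,-1,0,0,0,0,-1,0,0,0,0,-1,0,0,0,0,-1,0,0,0,0,-1,0,0,0,0])

```text
t: 20.15
position: [0.441, 0.0418, 0.1099]
eef_rot: [0.901, 0.434, 0.0, 0.0]
contact_force: [0.6, -0.6, -0.2]
gripper_width: 0.0856
```

```bash
python3 -c "
from h import *
to(.4400,.0418,.035,-38.5)
c=cap('top','t3')
for l in lids(c,.096): print(l)"
```

```text
t 20.15 pos [0.441  0.0418 0.1099] phi -38.5 tilt 0.05 F [ 0.59 -0.57 -0.18] w 0.0856 q7 -0.24
 shift now mm [-0.7 -0.8 74.9] after turn [-0.7 -0.8 74.9] turn 0.0
(array([179., 228.]), (0.5203319702148438, 0.25145310974121093), (61.00742721557617, 60.20252990722656), 60.529258728027344, array([0.52  , 0.2515]))
(array([424., 214.]), (0.53373388671875, -0.24337283325195314), (65.63513946533203, 64.73124694824219), 72.01835632324219, array([ 0.5337, -0.2434]))
```

View pics/t3.png

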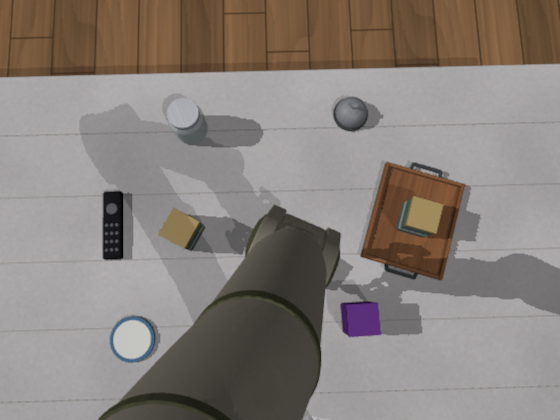

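The tray tin's lid is fully visible at (424,215), giving (0.5337,-0.2434) at 72°, which matches the TCP at release. I'll grasp P1 now.

Emit:
move_arm(steps=[-1,0,-0.0004,0.03,0,-1,0,0,0.03,0,-1,0,0,0.0145,0,-1,0,0,0,0,-1,0,0,0,0,1,0,0,0,0,1,0,0,0,0,1,0,0,0,0,1,0,0,0,0,1,0,0,0,0])

```text
t: 21.2
position: [0.4409, 0.0423, 0.0361]
eef_rot: [0.901, 0.435, 0.001, 0.0]
contact_force: [0.0, -0.6, 5.2]
gripper_width: 0.0612
```

Emit:
move_arm(steps=[1,0,0,0,0,1,0,0,0,0,1,0,0,-0.02,0,1,0,0,-0.04,0,1,0,0,-0.04,0,1,0,0,-0.04,0,1,0,0,-0.04,0,1,0,0,0,0,1,0,0,0,0,1,0,0,0,0])

```text
t: 22.2
position: [0.4397, 0.0425, 0.2145]
eef_rot: [0.9, 0.435, -0.0, -0.0]
contact_force: [-0.8, -0.5, -1.4]
gripper_width: 0.0611
```

```bash
python3 -c "
from h import *
for i in range(6):
  cap('scene','s4'); s=robot.sense(); print(np.round(s['contact_force'],2))
to(.5340,-.2437,.215,-18)"
```

```text
[ 0.19 -0.71 -1.6 ]
[ 0.12 -0.38 -1.22]
[ 0.19 -0.83 -1.98]
[-0.04  0.48 -0.4 ]
[ 1.47  0.23 -1.45]
[ 0.5  -0.19 -1.79]
t 22.5 pos [0.4402 0.0417 0.2144] phi -38.52 tilt 0.08 F [ 0.5  -0.19 -1.79] w 0.0615 q7 -0.41
 shift now mm [-164.8  251.2   -0.5] after turn [-242.4  177.4   -0.5] turn -20.52
```

View pics/s4.png

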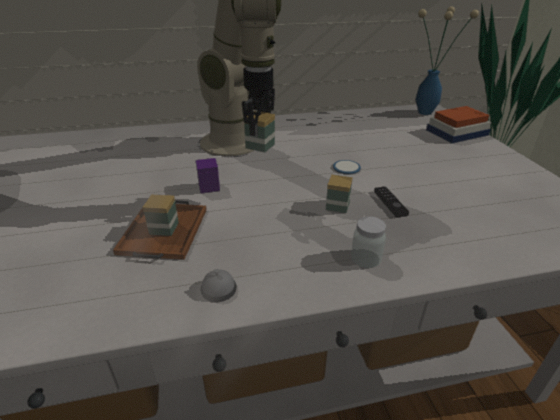

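P1 weighs about 1.4 N, so it is light, which confirms P2 as the heavy one. P1 is held upright at (260,130) and the first tin stands on the tray at (161,215). Now to stack.

Emit:
move_arm(steps=[1,0,0,0,-6.84,1,0,0,0,-6.84,1,0,0,0,-6.84,1,-0.0174,0.0124,0,0,1,-0.027,0.0198,0,0,1,-0.027,0.0198,0,0,1,-0.027,0.0198,0,0,1,-0.027,0.0198,0,0,1,-0.027,0.0198,0,0,1,-0.027,0.0198,0,0])

```text
t: 23.5
position: [0.51, -0.1706, 0.2145]
eef_rot: [0.809, 0.588, -0.0, -0.0]
contact_force: [-0.5, 0.2, -0.5]
gripper_width: 0.0613
```

Emit:
move_arm(steps=[1,-0.027,0.0198,0,0,1,-0.027,0.0198,0,0,1,-0.009,0.0066,0,0,1,0,0,0.03,0,1,0,0,0.015,0,1,0,0,0.01,0,1,0,0,0,0,1,0,0,0,0,1,0,0,0,0,1,0,0,0,0])

```text
t: 24.5
position: [0.5348, -0.2432, 0.1608]
eef_rot: [0.809, 0.588, 0.0, 0.001]
contact_force: [0.1, 0.5, -0.5]
gripper_width: 0.0617
```

```bash
python3 -c "
from h import *
to(.5342,-.2437,.140,-18)
c=cap('scene')
cv2.imwrite('pics/s5.png',cv2.resize(cv2.cvtColor(c['frame'],cv2.COLOR_RGB2BGR)[100:280,80:280],None,fx=3,fy=3))"
```

```text
t 24.5 pos [ 0.5348 -0.2432  0.1608] phi -17.95 tilt 0.08 F [ 0.1   0.5  -0.46] w 0.0617 q7 0.47
 shift now mm [-0.6 -0.5 20.8] after turn [-0.6 -0.5 20.8] turn 0.05
```

View pics/s5.png

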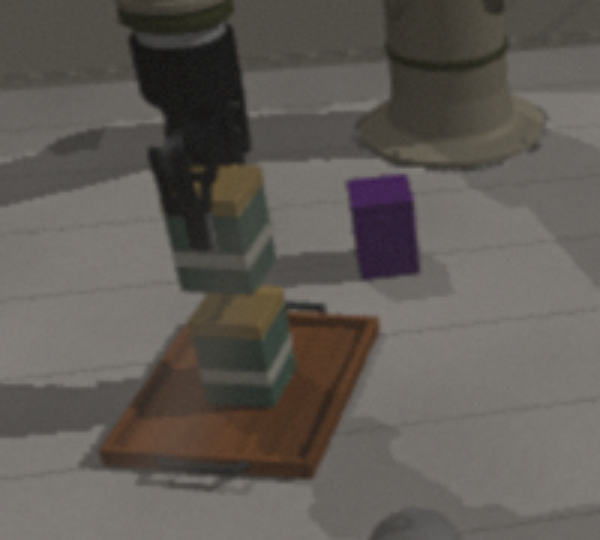

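The held tin (crop about (220,225)) is lined up above the lower tin (about (245,345)). I'll lower it.

Emit:
move_arm(steps=[1,-0.0004,-0.0003,0.01,0,1,0,0,0.007,0,1,0,0,0.004,0,1,0,0,0.003,0,1,0,0,0.001,0,1,0,0,0,0,1,0,0,0,0,1,0,0,0,0,1,0,0,0,0,1,0,0,0,0])

```text
t: 25.55
position: [0.5341, -0.2435, 0.1352]
eef_rot: [0.809, 0.588, 0.0, 0.0]
contact_force: [-0.1, -0.2, -1.1]
gripper_width: 0.0614
```

Emit:
move_arm(steps=[1,0,0,0.001,0,1,0,0,0.001,0,1,0,0,0,0,1,0,0,0,0,1,0,0,0,0,1,0,0,0,0,1,0,0,0,0,1,0,0,0,0,1,0,0,0,0,1,0,0,0,0])

```text
t: 26.55
position: [0.534, -0.2435, 0.133]
eef_rot: [0.809, 0.588, 0.0, 0.0]
contact_force: [-0.4, 0.9, -0.4]
gripper_width: 0.0617
```

Emit:
move_arm(steps=[1,0,0,0.0005,0,1,0,0,0,0,1,0,0,0.0005,0,1,0,0,0,0,1,0,0,0,0,1,0,0,0,0,1,0,0,0,0,1,0,0,0,0,1,0,0,0,0,1,0,0,0,0])

```text
t: 27.55
position: [0.5341, -0.2436, 0.1322]
eef_rot: [0.809, 0.588, 0.0, 0.0]
contact_force: [-1.0, 0.2, 3.9]
gripper_width: 0.0613
```

Contact (3.9 N). Release, then rise to clear.

Emit:
move_arm(steps=[1,0,0,0,0,0.4,0,0,0,0,0.1,0,0,0,0,-0.4,0,0,0,0,-1,0,0,0,0,-1,0,0,0,0,-1,0,0,0,0,-1,0,0,-0.03,0,-1,0,0,-0.04,0,-1,0,0,-0.045,0])

```text
t: 28.55
position: [0.5333, -0.2433, 0.2474]
eef_rot: [0.809, 0.588, -0.001, -0.001]
contact_force: [0.2, -0.6, 0.3]
gripper_width: 0.0855
```

```bash
python3 -c "
from h import *
to(.5215,.2534,.2,60.7)
to(.5215,.2534,.2,-29.3)
c=cap('scene','s6')
"
```

```text
t 28.55 pos [ 0.5333 -0.2433  0.2474] phi -17.98 tilt 0.15 F [ 0.17 -0.58  0.34] w 0.0855 q7 0.39
 shift now mm [ 468.8 -164.4   47.6] after turn [253.2 427.4  47.6] turn -78.68
t 28.55 pos [ 0.5333 -0.2433  0.2474] phi -17.98 tilt 0.15 F [ 0.17 -0.58  0.34] w 0.0855 q7 0.39
 shift now mm [ 468.8 -164.4   47.6] after turn [ 427.4 -253.2   47.6] turn 11.32
```

View pics/s6.png

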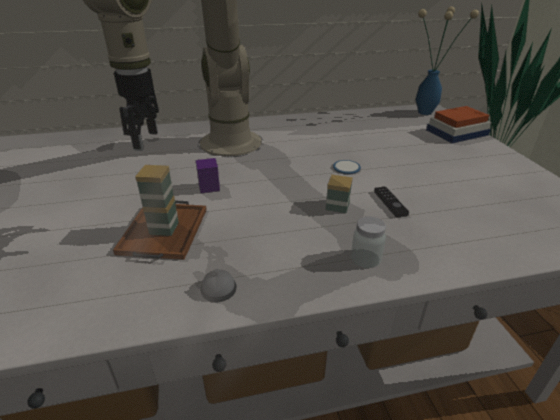

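The stack stands square on the tray at (157,200) and the heavy tin waits at (340,193). I'll fetch it.

Emit:
move_arm(steps=[-1,0,0,0,5.66,-1,0,0,0,5.66,-1,0.0329,-0.0195,0,0,-1,0.0329,-0.0195,0,0,-1,0.0329,-0.0195,0,0,-1,0.0329,-0.0195,0,0,-1,0.0329,-0.0195,0,0,-1,0.0329,-0.0195,0,0,-1,0.0329,-0.0195,0,0,-1,0.0329,-0.0195,0,0])

```text
t: 29.6
position: [0.5264, 0.064, 0.247]
eef_rot: [0.863, 0.505, 0.0, 0.0]
contact_force: [1.3, -0.1, 0.6]
gripper_width: 0.0854
```

Emit:
move_arm(steps=[-1,0.0329,-0.0195,0,0,-1,0.0329,-0.0195,0,0,-1,0.0329,-0.0195,0,0,-1,0.0329,-0.0195,0,0,-1,0.0329,-0.0195,0,0,-1,0,0,0.04,0,-1,0,0,0.04,0,-1,0,0,0.03,0,-1,0,0,0,0,-1,0,0,0,0])

```text
t: 30.6
position: [0.5224, 0.2531, 0.1373]
eef_rot: [0.863, 0.505, -0.0, 0.0]
contact_force: [-0.0, 0.0, 0.5]
gripper_width: 0.0854
```

```bash
python3 -c "
from h import *
to(.5218,.2538,.035,-29.3)
c=cap('top','t4')
for z in (.088,.184):
  for l in lids(c,z): print(l)"
```

```text
t 30.6 pos [0.5224 0.2531 0.1373] phi -29.33 tilt 0.05 F [-0.04  0.05  0.52] w 0.0854 q7 -0.5
 shift now mm [  0.4  -0.8 102.3] after turn [  0.4  -0.8 102.3] turn -0.03
(array([183., 230.]), (0.5179357299804688, 0.24697772216796876), (47.650054931640625, 60.67202377319336), 60.70488357543945, array([0.5158, 0.2451]))
(array([440., 207.]), (0.5487721557617188, -0.2793852233886719), (73.43324279785156, 72.06258392333984), 72.26961517333984, array([ 0.5485, -0.2793]))
(array([183., 230.]), (0.5060755920410156, 0.22804949951171874), (42.68244552612305, 54.346797943115234), 60.704872131347656, array([0.5041, 0.2264]))
(array([440., 207.]), (0.533697265625, -0.243438720703125), (65.77766418457031, 64.54987335205078), 72.26956176757812, array([ 0.5335, -0.2434]))
```

View pics/t4.png

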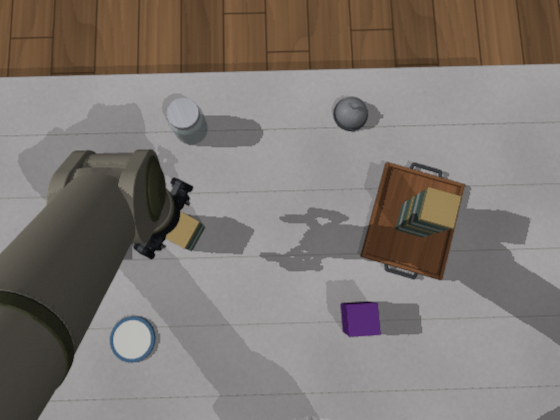

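The top tin's lid at (440,210) gives (0.5335,-0.2434) at 72.3°, and the lower one was (0.5337,-0.2434) at 72.0°, so the stack is aligned. The gripper is over the heavy tin at (183,230).

Emit:
move_arm(steps=[-1,0,0,0.035,0,-1,0,0,0.035,0,-1,0,0,0.03,0,-1,0,0,0,0,-1,0,0,0,0,-1,0,0,0,0,1,0,0,0,0,1,0,0,0,0,1,0,0,0,0,1,0,0,0,0])

```text
t: 31.65
position: [0.5225, 0.2541, 0.0386]
eef_rot: [0.863, 0.506, 0.001, -0.0]
contact_force: [-2.2, 0.5, 11.2]
gripper_width: 0.0617
```

Emit:
move_arm(steps=[1,0,0,0,0,1,0,0,0,0,1,0,0,0,0,1,0,0,-0.02,0,1,0,0,-0.04,0,1,0,0,-0.04,0,1,0,0,-0.04,0,1,0,0,-0.04,0,1,0,0,-0.03,0,1,0,0,0,0])

```text
t: 32.65
position: [0.5236, 0.2539, 0.2511]
eef_rot: [0.863, 0.505, 0.003, -0.0]
contact_force: [-0.7, 0.3, -4.2]
gripper_width: 0.0615
```

Emit:
move_arm(steps=[1,0,0,0,0,1,0,0,0,0,1,0,0,0,0,1,0,0,0,0,1,0,0,0,0,1,0,0,0,0,1,0,0,0,0,1,0,0,0,0,1,0,0,0,0,1,0,0,0,0])

```text
t: 33.65
position: [0.5221, 0.2535, 0.247]
eef_rot: [0.863, 0.505, 0.0, 0.0]
contact_force: [0.3, -0.5, -4.3]
gripper_width: 0.0612
```

```bash
python3 -c "
from h import *
for i in range(5):
  c=cap('scene','s7'); s=robot.sense(); print(np.round(s['contact_force'],2),np.abs(s['dq']).max())
to(.5218,.2538,.21,-29.3)
c=cap('top')
for l in lids(c,.184): print(l)"
```

```text
[ 0.42  0.1  -3.87] 0.0016542903767014097
[ 0.36 -0.33 -3.27] 0.0014008000035905055
[ 0.32  0.62 -3.9 ] 0.003281821335575894
[ 0.09  0.27 -3.74] 0.0010150914168122137
[ 0.7  -0.37 -2.96] 0.0011230346256135735
t 33.9 pos [0.5221 0.2535 0.247 ] phi -29.28 tilt 0.0 F [ 0.7  -0.37 -2.96] w 0.0613 q7 -0.61
 shift now mm [ 0.1 -0.4 37. ] after turn [ 0.1 -0.4 37. ] turn 0.02
(array([164., 217.]), (0.5298706665039062, 0.2610513305664062), (25.797029495239258, 71.18704223632812), 61.879329681396484, array([0.5291, 0.2607]))
(array([440., 207.]), (0.5339382934570313, -0.24351577758789061), (65.77766418457031, 64.0438003540039), 72.26956176757812, array([ 0.5339, -0.2437]))
```

View pics/s7.png

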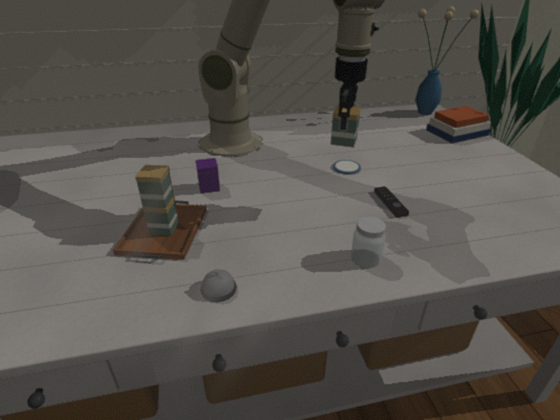

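The heavy tin hangs upright and still at (346,128), with its underside about 0.21 m up. The stack at (157,200) is unchanged and the bystanders look untouched. Handing in.

```bash
python3 -c "
from h import *
print(robot.close_job())"
```

```text
the job is handed in; nothing more can be done
None
```

The two light tins are stacked on the tray and the heaviest is held in the gripper. I handed the job in at about 34 s of the 72 s allowed; no verdict was reported.

- **Hefting:** The tin that stood at (0.52, 0.25) weighed about 3.3 N on the first lift and about 3.5–3.7 N on the last. The other two read about 1.4 N each. Single force readings scatter by up to about 1 N, but the averages are clearly apart.
- **Stack:** In the top camera the lids sit within about 0.5 mm and 0.3° of each other, at (0.534, -0.243) near the tray centre. I pressed the first tin onto the tray floor with about 14 N before letting go, and the second onto its lid with about 4 N.
- **Held tin:** Its underside is about 0.21 m up and the tool shows 0.0° tilt. The joints were practically still, and in the picture the tin hangs clear of everything.
- **Other things:** By eye in the last pictures, the jar, bell, remote and coaster had not moved. I did not measure them.

No check failed or disagreed.

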